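# Clamp a printing block with the cam

## Task

Take the green-faced printing block out of the rack and set it flat on the cork pad of the cam clamp, square between the blue jaw and the steel fence, and let go of it. Then turn the cam by its black bar handle until its high point (the red-tipped end of the handle) points straight at the steel follower and presses it in, so that the sprung jaw holds the block firmly against the fence; let go and leave it so. Leave the red block, the ink pot, the ink tin and the brayer undisturbed.

Things in the scene. Friction and masses are not known exactly. Their poses are not given: they have to be found in the camera images.
- green_block_mid (a point): centre of the wooden printing block with the green face on top: 66 mm along its x, 50 mm along its y, 46 mm high. It starts in a bay of the rack, its x along the rack's x. Bay walls 3 mm off its y faces leave only the x faces to grip there; in the clamp only the y faces are free. So set it down on the bench in between and take it again the other way
- rack: plywood rack, fixed: floor 84 mm (x) by 192 mm (y), 10 mm thick, with four upright walls 6 mm thick, 54 mm long in x (shorter than the blocks), tops 60 mm above the bench (4 mm above the blocks): three bays 56 mm wide, at y = -62, 0 and +62 mm. Origin at the centre of its underside
- bed (a point): top of the clamp's base plate, 12 mm above the bench, under the centre of the block once clamped (cork pad 66 x 50 mm). x points from cam to fence, z up. Set the block down with its centre at about x = -7 mm, its x along the clamp's x (either way round); the jaw then pushes it to the fence. The clamp is fixed; its base, 270 x 120 mm, spans x = -212 to +58, y = -60 to +60 mm; the cam's axis is at x = -154 mm
- fence (a point): centre of the top edge of the steel fence's face, 64 mm above the bench, at x = +33 mm in the bed's frame; fence 100 mm wide, 16 mm thick
- jaw_face (a point): centre of the top edge of the blue jaw's face, 62 mm above the bench; jaw 60 mm wide, 14 mm thick. While the cam is low it is 80 mm from the fence: 14 mm of play for the block
- cam_grip (a point): the centre of the cam's black bar handle, on the cam's upright axis, 59 mm above the bench. The bar is 80 mm long, 14 mm thick and 30 mm high (44 to 74 mm above the bench), and lies along this frame's x, whose + end is tipped red and lies above the cam's high point. Under it is a brass eccentric disc of 30 mm radius, its top 34 mm above the bench, set 12 mm off the axis towards the red end
- cam_nose (a point): the cam's high point: the point of its rim farthest (42 mm) from the axis, below the red end of the handle, 24 mm above the bench
- follower (a point): the centre of the follower's face, 24 mm above the bench: a sprung steel plunger in line with the clamp's axis (in the bed's frame at y = 0, x = -131 mm at rest), 60 mm wide, which the cam pushes towards the fence and which carries the jaw
- cam (a joint): angle of the cam in rad, growing counter-clockwise seen from above. At 0 and equally at 6.283 (2 pi) the high point points straight at the follower; it starts between 2.3 and 4.0 (high point turned away, clear of the follower) and can go either way, with stops only at -0.7 and 7.0. Turning takes 0.15 to 0.3 N m; it stays where it is left
- plunger (a joint): travel of the follower in m: 0 at rest, 0.019 when the cam's high point bears on it (cam exactly at 0 or 6.283)
- jaw (a joint): give of the jaw's spring in m: 0 when the jaw touches nothing, about -0.005 when the block is fully clamped (some 7 N)
- red_block_mid (a point): bystander in the rack: a block of the same size, 66 x 50 x 46 mm, with a red face; this point is its centre
- pot_mid (a point): bystander in the rack: a small ink pot, 44 mm diameter, 58 mm high; this point is its centre
- tin_mid (a point): bystander on the bench: a blue ink tin, 72 mm diameter, 66 mm high; this point is its centre
- brayer_mid (a point): bystander lying on the bench: an ink roller (brayer), 36 mm thick and 100 mm wide (along y), its wooden handle to -x, 140 mm long over all; this point is on its middle line, 15 mm above the bench, 48 mm behind the front of the roller and 90 mm ahead of the end of the handle
There are look-alikes about, which are no part of the job. Leave any yellow look-alike of the part that bears green_block_mid alone.

How it is judged:
On the way, in this order (a step that is already met when the one before it is completed fails the run):
1. the green block stands flat in the bed between jaw and fence, let go, with the cam still low (y of green_block_mid in the frame of bed between -0.012 and 0.012 m and z of green_block_mid in the frame of bed between 0.02 and 0.026 m and angle between green_block_mid's own z axis and vertical below 0.1 rad and x of green_block_mid in the frame of bed between -0.017 and 0.003 m and contact force between the fingers and green_block below 0.1 N and value of joint plunger below 0.004 m), for 0.2 s.
2. the cam's high point bears on the follower and the jaw clamps the block (y of green_block_mid in the frame of bed between -0.012 and 0.012 m and z of green_block_mid in the frame of bed between 0.02 and 0.026 m and angle between green_block_mid's own z axis and vertical below 0.1 rad and distance between cam_nose and follower below 0.007 m and value of joint plunger above 0.0175 m and value of joint jaw below -0.003 m), for 0.2 s.
At the end, for the whole second after the job is handed in: cam high point within 7 mm of the follower face centre, follower in by over 17.5 mm, jaw spring by over 3 mm; green block flat (+-3 mm, 0.1 rad), within 4 mm of its clamped place along the clamp and 12 mm across, square to 0.1 rad, at rest (all of step 2 and x of green_block_mid in the frame of bed between -0.004 and 0.004 m and angle between the x axis of green_block_mid and the x axis of bed, either way round below 0.1 rad and linear speed of green_block below 0.01 m/s); the robot touches nothing.
It fails at once if the red-faced block is moved by more than 20 mm or tipped (distance of red_block_mid from where it was at the start of the episode above 0.02 m or angle between red_block_mid's own z axis and vertical above 0.35 rad).
It fails at once if the small ink pot is moved by more than 20 mm or tipped (distance of pot_mid from where it was at the start of the episode above 0.02 m or angle between pot_mid's own z axis and vertical above 0.35 rad).
It fails at once if the blue ink tin is moved by more than 20 mm or tipped (distance of tin_mid from where it was at the start of the episode above 0.02 m or angle between tin_mid's own z axis and vertical above 0.35 rad).
It fails at once if the brayer is moved by more than 20 mm or tipped (distance of brayer_mid from where it was at the start of the episode above 0.02 m or angle between brayer_mid's own z axis and vertical above 0.35 rad).
It also fails if it takes over 72 s, if anything falls off the work surface, if the arm or the gripper's body presses on something with over 40 N, if the wrist force passes 120 N, or if a joint passes its speed limit or range.

## Robot

A 7-joint arm with a two-finger parallel gripper is mounted at the origin on the work surface. World frame = base frame: x ahead of the robot, y to its left, z up, the work surface at z = 0. Lengths are in m, angles in rad, forces in N, time in s.
With the tool pointing down it reaches from about 0.425 to 0.825 m from the base axis. Payload 3.6 kg.
Tool frame: the origin (TCP) lies at the very end of the fingers, on their centre line; the grasp point (between the pads) lies env.tcp_to_grasp behind it (env.tcp_to_grasp is the distance from the TCP to the grasp point, in m); z points along the fingers, x is the direction in which the jaws open and shut, and the axes are right-handed (so a half turn about z gives the same grasp; the last joint's range is limited). The gripper opens to 85 mm and grips with 20 to 120 N. Pads are 22 mm wide; open, the fingers measure 114 mm over their backs; the gripper's body (76 mm by 85 mm) begins 54 mm behind the grasp point. The pads swing forward as they close: fully open they stand 13 mm farther back than shut.
Start: joints at [1.25, 0.615, -0.013, 1.423, 0.008, 1.103, -0.04], TCP at [0.189, -0.622, 0.231] pointing down, gripper open.
Joint ranges: [-3.12, 3.12], [-0.3, 2.06], [-1.34, 1.32], [0.26, 2.42], [-1.36, 4.5], [0.01, 1.98], [-2.84, 2.84]. Speed limits (rad/s): [2.79, 2.79, 3.14, 3.14, 3.14, 3.14, 3.14].

## Interface

Orientations are given as a rotation vector (axis times angle).
In Python, from bench import env, claw, planner, imaging, sign_off, status gives the robot as it stands. The module is installed in compiled form; this text tells all that it offers. Calls block until the motion is done:
- env.move_pose(position, orientation): joint-space move of the TCP to a pose.
- env.move_straight(position, orientation=None, feed=0.15, f_stop=None): straight line of the TCP; orientation=None keeps the orientation; feed is the mean speed in m/s. With f_stop (N) it stops when the force on the tool has changed by that much, and returns True; else False.
- env.movej(angles): joint-space move.
- claw.ungrasp() and claw.grasp(f_grip=None): open the fingers fully, or close them until they stop; f_grip is the grip in N (None keeps the last).
- env.sleep(seconds).
- planner.inverse_kinematics(position, orientation): joint angles nearest the present ones, or None.
- imaging.capture(name): name is "scene" or "side" or "wrist"; returns the picture (420x560x3 uint8, red, green, blue); there is no depth.
- imaging.camera_params(name): a dict with "camera_matrix" (3x3 intrinsics, pixels), "R" (3x3) and "t" (3): a world point X has camera coordinates R X + t. Camera axes: x right, y down, z forward; pixel columns grow to the right and rows downward; lengths in m; the calibration is good to about 2 mm. A picture is of the moment at which its call begins: read the wrist's pose just before it. camera_params takes no time and is no camera call; for the wrist camera it gives the pose at the moment of the call.
A pose or a line that the arm cannot do raises env.IKError and nothing moves.
- sign_off(): hands the job in, once; it reports no verdict.
Readings, each from a call of its own:
- status.current_time_s(): time.
- status.current_qpos(): joint angles.
- status.current_joint_velocities(): joint speeds.
- status.current_joint_efforts(): joint torques, N m.
- status.current_eef_pos(): TCP position.
- status.current_tcp_rot(): TCP orientation.
- status.current_ft_force(): force on the tool from outside, world axes, zero at the start.
- status.current_ft_torque(): the same for the moment, N m.
- status.current_width(): finger opening in m.
Only numpy, scipy, OpenCV 4.12 (cv2) and the standard library are available. Lean on these libraries where they do the work, as an engineer would, in place of code of your own. Each camera call takes 0.05 s, during which the arm holds its last target.

## Working session

There is one attempt and no reset: what is moved stays moved. The work goes in short steps, each a Python script; the robot and the scene stay as the last script left them, time stands still between calls to the robot, and variables do not carry over. Pictures are saved under pics/ and viewed, and the job is handed in when it is done.

```bash
mkdir -p pics; ls; python3 - <<'E'
from bench import env, claw, planner, imaging, sign_off, status
import cv2, numpy as np
print(status.current_time_s(), status.current_eef_pos(), status.current_tcp_rot(), env.tcp_to_grasp, status.current_width())
for n in ["scene","side","wrist"]:
    p=imaging.camera_params(n); im=imaging.capture(n)
    cv2.imwrite(f"pics/{n}0.png", im[:,:,::-1])
    print(n,p["camera_matrix"].round(1).tolist(),p["R"].round(3).tolist(),p["t"].round(3).tolist())
E
```

```text
pics
0.0 [ 0.18864383 -0.62120999  0.2301019 ] [-2.52245454  1.8700935   0.00335943] 0.0187 0.08546519767632407
scene [[473.4, 0.0, 274.9], [0.0, 473.4, 215.6], [0.0, 0.0, 1.0]] [[-0.751, 0.66, 0.015], [0.458, 0.537, -0.709], [-0.476, -0.525, -0.705]] [0.372, -0.211, 1.337]
side [[499.4, 0.0, 278.9], [0.0, 499.4, 216.1], [0.0, 0.0, 1.0]] [[0.973, -0.232, -0.014], [-0.152, -0.59, -0.793], [0.176, 0.773, -0.61]] [-0.511, 0.154, 0.98]
wrist [[341.0, 0.0, 281.2], [0.0, 341.0, 213.0], [0.0, 0.0, 1.0]] [[0.291, -0.957, -0.002], [-0.91, -0.277, 0.309], [-0.296, -0.088, -0.951]] [-0.649, -0.04, 0.38]
```

View pics/scene0.png

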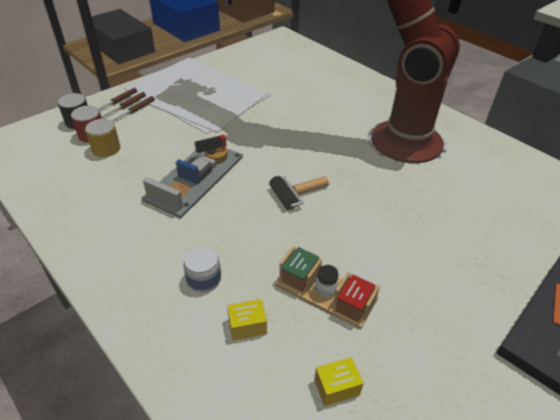

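View pics/side0.png

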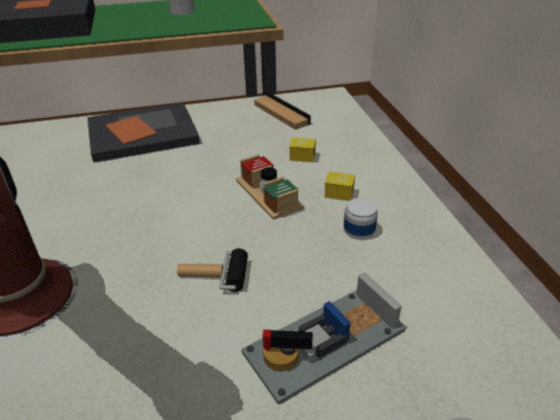

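View pics/wrist0.png

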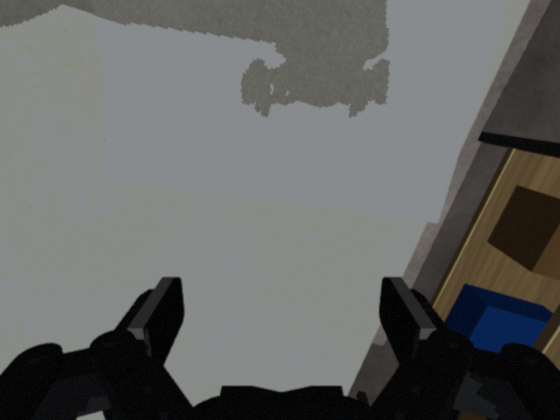

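The scene view shows the clamp near (195,175), the brayer at (295,190), the tin at (202,268), and the rack at (325,285). In the rack are the green block at (299,263), the pot at (327,280) and the red block at (356,297). There are two yellow look-alikes, at (247,318) and (339,380). In the side view the green block is at (280,193) and the yellow ones at (340,185) and (302,149). The green-faced one in the rack is the target, and I'll check it in close crops.

```bash
python3 - <<'E'
import cv2, numpy as np
a=cv2.imread("pics/scene0.png"); b=cv2.imread("pics/side0.png")
def crop(im,x,y,w,h,s,n): cv2.imwrite(n,cv2.resize(im[y:y+h,x:x+w],None,fx=s,fy=s,interpolation=cv2.INTER_CUBIC))
c1=cv2.resize(a[235:325,265:385],None,fx=3.3,fy=3.3,interpolation=cv2.INTER_CUBIC)
c2=cv2.resize(a[130:220,135:255],None,fx=3.3,fy=3.3,interpolation=cv2.INTER_CUBIC)
c3=cv2.resize(b[145:220,225:325],None,fx=3.96,fy=3.96,interpolation=cv2.INTER_CUBIC)
cv2.imwrite("pics/cropA.png",np.hstack([c1,c2]))
crop(b,230,265,190,140,4,"pics/cropB.png")
crop(b,225,145,110,80,7,"pics/cropC.png")
E
```

```text
(no output)
```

View pics/cropA.png

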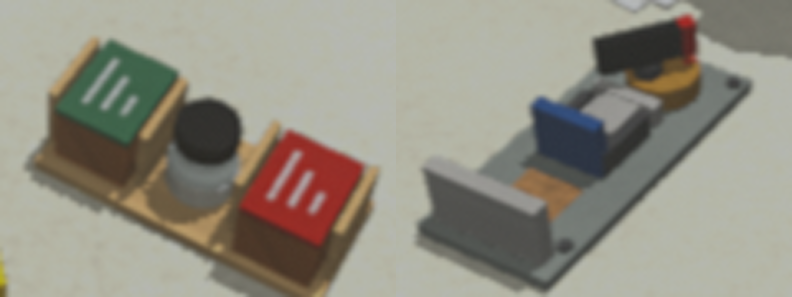

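View pics/cropB.png

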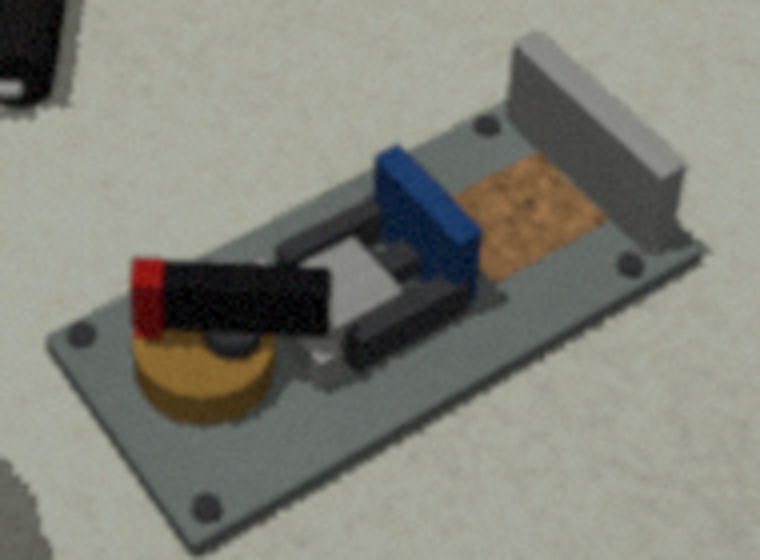

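View pics/cropC.png

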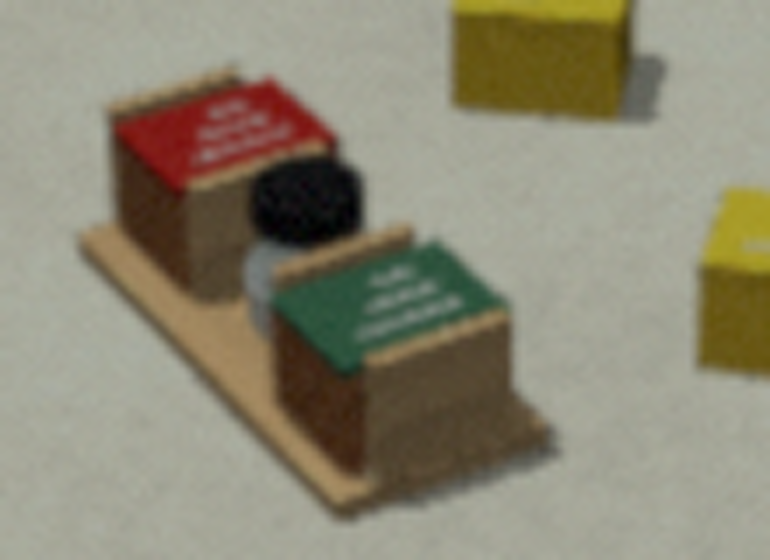

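The crops show the green face at (299,263) in the scene and (280,188) in the side view, in the rack's end bay. Brown wood on its sides confirms it as the target, not a yellow one. The cam's red tip points away from the follower. Next I'll turn these pixels into positions.

```bash
cat > h.py <<'E'
import cv2, numpy as np
from scipy.spatial.transform import Rotation as Ro
from bench import env, claw, planner, imaging, sign_off, status
def P(n):
    p=imaging.camera_params(n); return p["camera_matrix"],np.array(p["R"]),np.array(p["t"])
def ray(p,uv,z):
    K,R,t=p; d=R.T@np.linalg.inv(K)@[uv[0],uv[1],1]; c=-R.T@t
    return c+d*(z-c[2])/d[2]
def proj(p,X):
    K,R,t=p; q=(R@np.atleast_2d(X).T).T+t; q=q@K.T; return q[:,:2]/q[:,2:]
def rot(a): # tool down, jaw axis x at world angle a
    x=np.array([np.cos(a),np.sin(a),0]); z=np.array([0,0,-1.]); y=np.cross(z,x)
    return Ro.from_matrix(np.c_[x,y,z]).as_rotvec()
def save(n,name):
    p=P(n); im=imaging.capture(n); cv2.imwrite(f"pics/{name}.png",im[:,:,::-1]); np.savez(f"pics/{name}.npz",K=p[0],R=p[1],t=p[2]); return im,p
E
python3 - <<'E'
from h import *
sc,sd=P("scene"),P("side")
A=lambda u,v:(265+(u+.5)/3.3-.5,235+(v+.5)/3.3-.5)
A2=lambda u,v:(135+(u-396+.5)/3.3-.5,130+(v+.5)/3.3-.5)
B=lambda u,v:(230+(u+.5)/4-.5,265+(v+.5)/4-.5)
C=lambda u,v:(225+(u+.5)/7-.5,145+(v+.5)/7-.5)
def r(n,l,p,f,z): print(n,[ray(p,f(*q),z)[:2].round(3).tolist() for q in l])
r("green scene",[(110,40),(180,77),(130,137),(57,105)],sc,A,.056)
r("green side",[(275,292),(435,242),(510,305),(350,370)],sd,C,.056)
r("red scene",[(288,132),(362,165),(322,243),(243,208)],sc,A,.056)
r("rack floor side",[(345,500),(80,237)],sd,C,.01)
r("rack floor scene",[(35,158),(320,292)],sc,A,.01)
r("base side z12",[(47,337),(197,545),(705,245)],sd,B,.012)
r("base scene z12",[(420,228),(548,283),(752,80)],sc,A2,.012)
r("fence top side",[(517,40),(670,172),(685,160),(540,33)],sd,B,.064)
r("fence top scene",[(425,160),(548,207)],sc,A2,.064)
r("jaw top side",[(377,157),(470,237),(480,228),(395,148)],sd,B,.062)
r("handle side z74",[(133,260),(328,270)],sd,B,.074)
r("handle scene z74",[(597,42),(688,18)],sc,A2,.074)
for n,p,uv,z in [("tin",sc,(202,258),.066),("tin",sd,(361,207),.066),("brayer",sc,(286,191),.018),("brayer",sd,(237,270),.018),("brayerhandle",sc,(327,182),.015),("hand",sd,(180,270),.015),("y1",sc,(247,312),.046),("y2",sc,(339,372),.046)]:
    print(n,ray(p,uv,z).round(3))
E
```

```text
green scene [[0.543, 0.124], [0.531, 0.174], [0.586, 0.187], [0.602, 0.141]]
green side [[0.53, 0.167], [0.589, 0.183], [0.604, 0.14], [0.544, 0.117]]
red scene [[0.512, 0.246], [0.497, 0.29], [0.556, 0.311], [0.572, 0.266]]
rack floor side [[0.539, 0.109], [0.481, 0.287]]
rack floor scene [[0.615, 0.137], [0.554, 0.316]]
base side z12 [[0.401, -0.244], [0.441, -0.355], [0.694, -0.266]]
base scene z12 [[0.694, -0.257], [0.655, -0.149], [0.401, -0.239]]
fence top side [[0.636, -0.172], [0.671, -0.264], [0.68, -0.259], [0.648, -0.17]]
fence top scene [[0.676, -0.262], [0.638, -0.164]]
jaw top side [[0.553, -0.223], [0.577, -0.275], [0.583, -0.272], [0.562, -0.22]]
handle side z74 [[0.437, -0.263], [0.512, -0.287]]
handle scene z74 [[0.51, -0.288], [0.439, -0.268]]
tin [0.714 0.028 0.066]
tin [0.714 0.021 0.066]
brayer [ 0.417 -0.049  0.018]
brayer [ 0.426 -0.056  0.018]
brayerhandle [ 0.313 -0.01   0.015]
hand [ 0.314 -0.025  0.015]
y1 [0.717 0.173 0.046]
y2 [0.675 0.366 0.046]
```

```bash
python3 - <<'E'
from h import *
np.set_printoptions(precision=3,suppress=True)
d=np.pi/180
for n,pos,a in [("green",(.566,.153,.02),18.3),("bench x",(.57,-.02,.01),19),("bench y",(.57,-.02,.01),110),("bed",(.614,-.228,.03),110),("cam",(.476,-.2786,.045),72),("cam-mid",(.476,-.2786,.045),1),("cam-end",(.476,-.2786,.045),-70)]:
  for s in (0,180,-180):
    for h in (0,.15):
      q=planner.inverse_kinematics(np.array(pos)+[0,0,h],rot((a+s)*d)); print(n,a+s,h,q)
m=Ro.from_rotvec(status.current_tcp_rot()).as_matrix();print(m)
E
```

```text
green 18.3 0 [-0.092  0.814 -0.341  1.793  0.439  0.61  -0.379]
green 18.3 0.15 [ 0.103  0.663 -0.672  1.678  0.482  0.972 -0.424]
green 198.3 0 [-0.52   0.82   0.359  1.807 -0.472  0.6   -2.692]
green 198.3 0.15 [-0.904  0.845  1.133  1.711 -0.835  1.152 -2.347]
green -161.7 0 [-0.52   0.82   0.359  1.807 -0.472  0.6   -2.692]
green -161.7 0.15 [-0.904  0.845  1.133  1.711 -0.835  1.152 -2.347]
bench x 19 0 [ 0.217  0.818 -0.354  1.842  0.489  0.569 -0.121]
bench x 19 0.15 [ 0.316  0.617 -0.509  1.737  0.373  0.885 -0.022]
bench x 199 0 [-0.203  0.816  0.322  1.856 -0.463  0.543 -2.385]
bench x 199 0.15 [-0.178  0.583  0.274  1.754 -0.203  0.833 -2.62 ]
bench x -161 0 [-0.203  0.816  0.322  1.856 -0.463  0.543 -2.385]
bench x -161 0.15 [-0.178  0.583  0.274  1.754 -0.203  0.833 -2.62 ]
bench y 110 0 [ 0.544  1.012 -0.965  1.832  1.064  0.923  0.984]
bench y 110 0.15 [ 0.63   0.84  -1.15   1.728  0.838  1.154  1.146]
bench y 290 0 [ 0.009  0.791 -0.019  1.849  0.029  0.501 -1.251]
bench y 290 0.15 [ 0.089  0.574 -0.144  1.745  0.106  0.831 -1.325]
bench y -70 0 [ 0.009  0.791 -0.019 
[... 1017 characters left out ...]
8 -0.49   0.589 -2.169]
cam-mid 181 0.15 [ 0.206  0.531  0.437  1.77  -0.277  0.901 -2.361]
cam-mid -179 0 [ 0.242  0.751  0.394  1.898 -0.49   0.589 -2.169]
cam-mid -179 0.15 [ 0.206  0.531  0.437  1.77  -0.277  0.901 -2.361]
cam-end -70 0 [ 0.509  0.716 -0.029  1.889  0.037  0.537 -0.767]
cam-end -70 0.15 [ 0.54   0.502 -0.075  1.759  0.047  0.882 -0.778]
cam-end 110 0 [ 1.125  1.031 -1.153  1.87   1.111  1.065  1.412]
cam-end 110 0.15 [ 1.146  0.757 -1.149  1.741  0.753  1.159  1.689]
cam-end -250 0 [ 1.125  1.031 -1.153  1.87   1.111  1.065  1.412]
cam-end -250 0.15 [ 1.146  0.757 -1.149  1.741  0.753  1.159  1.689]
[[ 0.291 -0.957 -0.001]
 [-0.957 -0.291  0.002]
 [-0.002  0.    -1.   ]]
```

```bash
python3 - <<'E'
from h import *
d=np.pi/180
env.move_pose([.555,.15,.20],rot(18.3*d))
im,p=save("wrist","w1"); print(status.current_time_s(), status.current_eef_pos(), (-p[1].T@p[2]).round(3), p[1][2].round(3))
print(proj(p,[[.566,.153,.056],[.566,.153,.01]]))
E
```

```text
3.2 [0.55536031 0.14894561 0.19988816] [0.531 0.224 0.342] [ 0.098 -0.296 -0.95 ]
[[294.02619901 196.40720286]
 [292.35371855 184.17059052]]
```

View pics/w1.png

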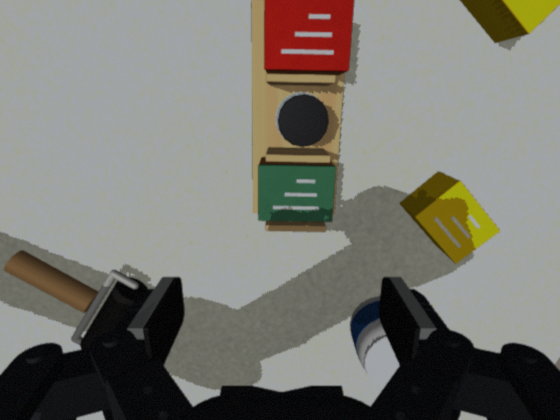

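The wrist view shows the green face from (258,163) to (335,222), centred near (297,193), against a prediction of (294,196). The tin is at (375,330) and a yellow block at (455,215). Now I'll refine the fit by colour.

```bash
python3 - <<'E'
from h import *
im=cv2.imread("pics/w1.png"); z=np.load("pics/w1.npz"); p=(z["K"],z["R"],z["t"])
hsv=cv2.cvtColor(im,cv2.COLOR_BGR2HSV)
m=((hsv[...,0]>60)&(hsv[...,0]<95)&(hsv[...,1]>90)).astype(np.uint8)
m=cv2.morphologyEx(m,cv2.MORPH_CLOSE,np.ones((9,9)))
n,l,s,c=cv2.connectedComponentsWithStats(m); i=1+np.argmax(s[1:,4]); print(s[i],c[i])
r=cv2.minAreaRect(np.argwhere(l==i)[:,::-1].astype(np.float32)); b=cv2.boxPoints(r)
X=np.array([ray(p,q,.056) for q in b]); print(b.round(1).tolist(), X.round(4).tolist(), X.mean(0).round(4))
for k in range(4):
    v=X[(k+1)%4]-X[k]; print(np.linalg.norm(v).round(4), np.degrees(np.arctan2(v[1],v[0])).round(1))
E
```

```text
[    0   278   560   142 20203] [293.98747711 376.59946543]
[[0.0, 278.0], [559.0, 278.0], [559.0, 419.0], [0.0, 419.0]] [[0.3287, -0.0087, 0.056], [0.8291, 0.1555, 0.056], [0.9256, 0.0036, 0.056], [0.3405, -0.1882, 0.056]] [ 0.606  -0.0094  0.056 ]
0.5267 18.2
0.18 -57.6
0.6157 -161.9
0.1799 93.8
```

```bash
python3 - <<'E'
from h import *
im=cv2.imread("pics/w1.png"); z=np.load("pics/w1.npz"); p=(z["K"],z["R"],z["t"])
im=im.astype(int); print(im[205,300-35])
m=((im[...,1]-im[...,2]>25)&(im[...,1]-im[...,0]>5)).astype(np.uint8); m[260:]=0; m[:,:230]=0;m[:,360:]=0
m=cv2.morphologyEx(m,cv2.MORPH_CLOSE,np.ones((9,9)))
n,l,s,c=cv2.connectedComponentsWithStats(m); i=1+np.argmax(s[1:,4]); print(s[i],c[i])
r=cv2.minAreaRect(np.argwhere(l==i)[:,::-1].astype(np.float32)); b=cv2.boxPoints(r)
X=np.array([ray(p,q,.056) for q in b]); print(b.round(1).tolist(), X.round(4).tolist(), X.mean(0).round(4))
for k in range(4):
    v=X[(k+1)%4]-X[k]; print(np.linalg.norm(v).round(4), np.degrees(np.arctan2(v[1],v[0])).round(1))
E
```

```text
[63 88 45]
[ 259  165   76   56 4090] [295.66797066 192.35672372]
[[259.0, 165.0], [334.0, 165.0], [334.0, 220.0], [259.0, 220.0]] [[0.529, 0.1698, 0.056], [0.5892, 0.1895, 0.056], [0.6068, 0.1435, 0.056], [0.5434, 0.1227, 0.056]] [0.5671 0.1564 0.056 ]
0.0633 18.2
0.0493 -69.1
0.0667 -161.8
0.0492 107.0
```

```bash
python3 - <<'E'
from h import *
d=np.pi/180
o=rot(18.4*d)
env.move_pose([.567,.1555,.12],o)
print(env.move_straight([.567,.1555,.024],o,feed=.08,f_stop=8), status.current_eef_pos(), status.current_ft_force())
claw.grasp(40); print(status.current_width(), status.current_ft_force())
env.move_straight([.567,.1555,.10],feed=.08); print(status.current_width(), status.current_ft_force(), status.current_time_s())
save("wrist","w2"); save("side","s2")
E
python3 -c "
import cv2,numpy as np
a=cv2.imread('pics/w2.png');b=cv2.imread('pics/s2.png')
cv2.imwrite('pics/c2.png',np.hstack([cv2.resize(a,(400,300)),cv2.resize(b[100:250,180:380],(400,300))]))"
```

```text
False [0.56740217 0.15572089 0.02456278] [ 0.34471543  0.05780858 -0.10416072]
0.0649758780429767 [0.1972136  0.21954769 3.32644061]
0.06515650523750845 [ 0.02722916  0.10058578 -1.69685161] 6.3833
```

View pics/c2.png

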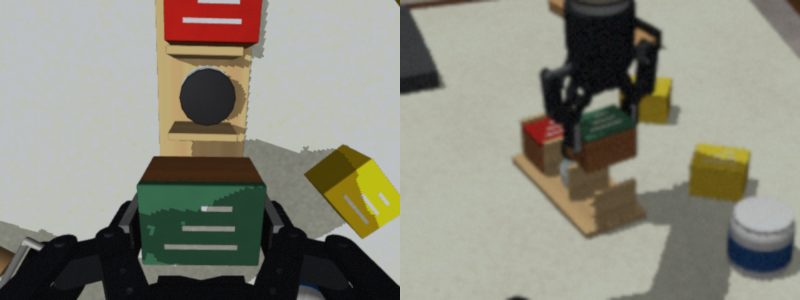

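The green block is held by its x faces (65 mm opening), and the rack, pot and red block are unmoved. Next I'll set it on free bench.

```bash
python3 - <<'E'
from h import *
d=np.pi/180
o=rot(20*d)
env.move_straight([.57,-.02,.10],o,feed=.12)
env.move_straight([.57,-.02,.03],o,feed=.1)
print(env.move_straight([.57,-.02,.0135],o,feed=.02,f_stop=3), status.current_eef_pos(), status.current_ft_force())
claw.ungrasp()
env.move_straight([.57,-.02,.13],o,feed=.12)
env.move_pose([.56,-.04,.2],rot(-70*d))
im,p=save("wrist","w3"); print(status.current_time_s(), proj(p,[[.57,-.02,.046],[.6207,-.2256,.012]]))
save("scene","sc3")
E
```

```text
True [ 0.56975221 -0.02005329  0.01473937] [-0.46580469 -0.70700777  3.93144299]
12.275 [[263.73126062 176.97033755]
 [476.82985761 192.50083646]]
```

View pics/w3.png

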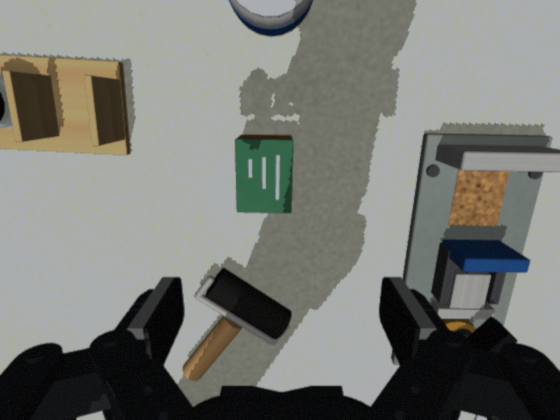

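View pics/sc3.png

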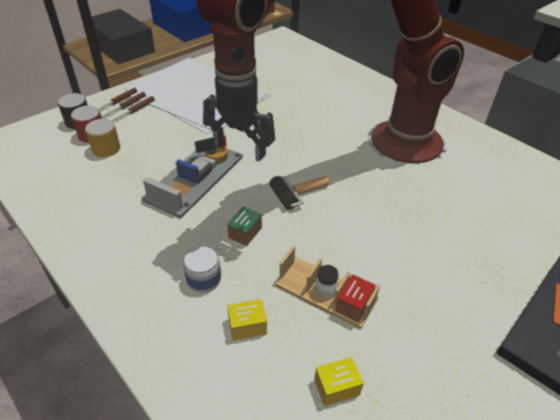

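The wrist view shows the green block standing on the bench, face (236–293, 140–213), centred near (265,176). The cork pad runs from about (450,171) to (506,226).

```bash
python3 - <<'E'
from h import *
im=cv2.imread("pics/w3.png"); z=np.load("pics/w3.npz"); p=(z["K"],z["R"],z["t"])
print("green",ray(p,(264.5,176),.046))
cv2.imwrite("pics/c3.png",cv2.resize(im[110:370,390:560],None,fx=2.3,fy=2.3,interpolation=cv2.INTER_CUBIC))
B=np.array([.6207,-.2256]);
for yaw in (20.1,):
  c,s=np.cos(np.radians(yaw)),np.sin(np.radians(yaw)); 
  for q in [(-.033,.025),(.033,.025),(.033,-.025),(-.033,-.025),(.058,.06),(-.212,.06)]:
    X=[*(B+[c*q[0]-s*q[1],s*q[0]+c*q[1]]),.012]; print(q,((proj(p,[X])[0]-[390,110])*2.3).round(1))
E
```

```text
green [ 0.57105352 -0.02035024  0.046     ]
(-0.033, 0.025) [130.6 261.4]
(0.033, 0.025) [154.2 113.7]
(0.033, -0.025) [273.1 113.7]
(-0.033, -0.025) [242.5 261.3]
(0.058, 0.06) [78.8 52.9]
(-0.212, 0.06) [ 10.8 586.7]
```

View pics/c3.png

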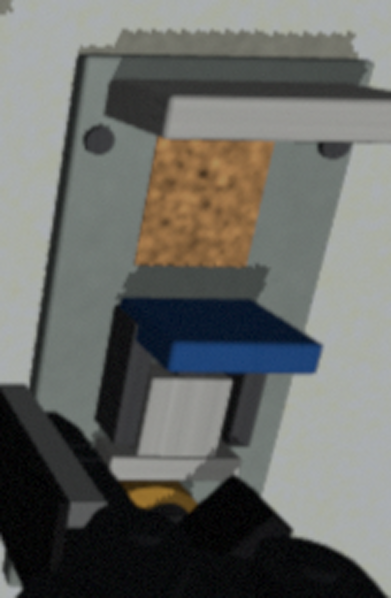

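```bash
python3 - <<'E'
from h import *
d=np.pi/180
o=rot(-70*d)
env.move_pose([.5708,-.0203,.11],o)
print(env.move_straight([.5708,-.0203,.016],o,feed=.1,f_stop=6), status.current_eef_pos())
claw.grasp(40); print(status.current_width())
env.move_straight([.5708,-.0203,.12],o,feed=.12)
env.move_straight([.6129,-.2294,.12],o,feed=.12)
save("wrist","w4"); save("side","s4"); print(status.current_width(),status.current_ft_force(),status.current_time_s())
E
python3 -c "
import cv2,numpy as np
a=cv2.imread('pics/w4.png');b=cv2.imread('pics/s4.png')
cv2.imwrite('pics/c4.png',np.hstack([cv2.resize(a,(400,300)),cv2.resize(b[230:410,210:450],(400,300))]))"
```

```text
False [ 0.57140362 -0.02028206  0.016669  ]
0.04936063572117573
0.04934935193074559 [-0.02105396  0.0830034  -1.45785096] 17.3417
```

View pics/c4.png

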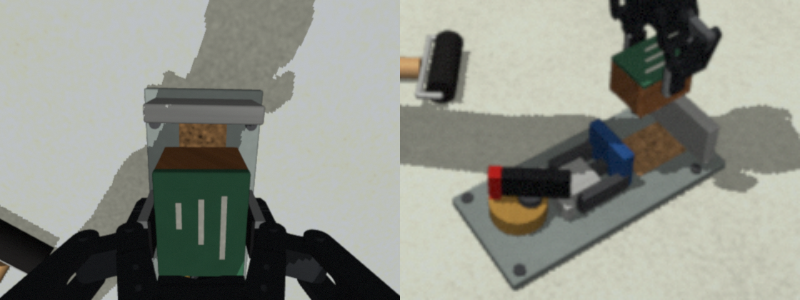

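The block is held square and centred laterally over the pad (both near x=202 in the wrist view). I'll check the fence position along the clamp before lowering.

```bash
python3 - <<'E'
import cv2
im=cv2.imread("pics/w4.png"); cv2.imwrite("pics/c4b.png",cv2.resize(im[110:250,180:400],None,fx=3.5,fy=3.5,interpolation=cv2.INTER_CUBIC))
E
```

```text
(no output)
```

View pics/c4b.png

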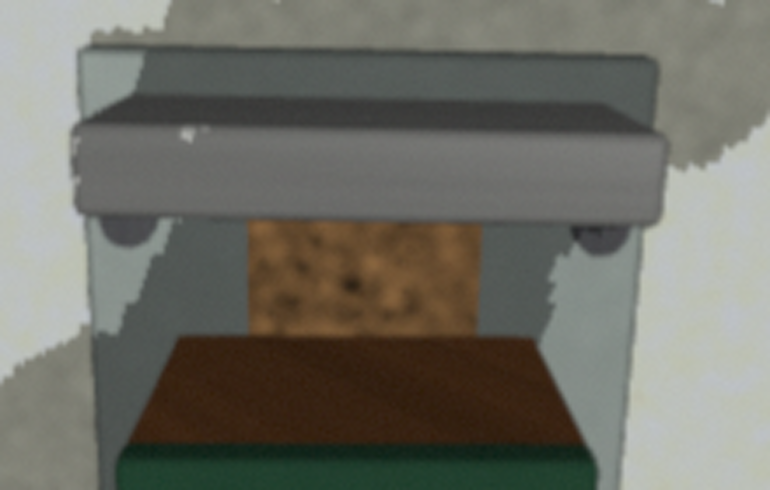

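```bash
python3 - <<'E'
from h import *
z=np.load("pics/w4.npz"); p=(z["K"],z["R"],z["t"])
f=lambda u,v:(180+(u+.5)/3.5-.5,110+(v+.5)/3.5-.5)
pts={n:ray(p,f(u,v),zz)[:2] for n,u,v,zz in [("fl",76,215,.064),("fr",660,222,.064),("bl",80,125,.064),("br",662,133,.064),("basel",80,48,.012),("baser",657,60,.012),("padl",248,300,.012),("padr",480,300,.012)]}
for k,v in pts.items(): print(k,v.round(4))
e=status.current_eef_pos()[:2]; x=np.array([np.cos(.349),np.sin(.349)]); y=np.array([-x[1],x[0]])
fm=(pts["fl"]+pts["fr"])/2; print("fence rel tcp",(fm-e)@x,(fm-e)@y, "ang",[np.degrees(np.arctan2(*(pts[a]-pts[b])[::-1])) for a,b in (("fl","fr"),("bl","br"),("basel","baser"))])
bm=(pts["basel"]+pts["baser"])/2;pm=(pts["padl"]+pts["padr"])/2
print("base rel",(bm-e)@x,(bm-e)@y,"pad y",(pm-e)@y)
print("block front edge rel", (ray(p,f(358,445),e[2]+.031)[:2]-e)@x)
E
```

```text
fl [ 0.6355 -0.1704]
fr [ 0.6681 -0.2632]
bl [ 0.6501 -0.1669]
br [ 0.6818 -0.2573]
basel [ 0.6551 -0.1537]
baser [ 0.6933 -0.2648]
padl [ 0.6166 -0.2026]
padr [ 0.6339 -0.2499]
fence rel tcp 0.04050949147922632 -0.0022112928590667467 ang [np.float64(109.39338428341239), np.float64(109.31040179263879), np.float64(108.93383753018506)]
base rel 0.06414319856127121 -0.0027664065147161086 pad y -0.001957915516054872Traceback (most recent call last):
  File "<stdin>", line 10, in <module>
IndexError: index 2 is out of bounds for axis 0 with size 2
```

```bash
python3 - <<'E'
from h import *
d=np.pi/180
o=rot(-70.5*d); X,Y=.6134,-.2310
env.move_straight([X,Y,.10],o,feed=.1)
env.move_straight([X,Y,.042],o,feed=.1)
print(env.move_straight([X,Y,.0265],o,feed=.02,f_stop=3), status.current_eef_pos(), status.current_ft_force())
claw.ungrasp()
env.move_straight([X,Y,.14],o,feed=.12)
im,p=save("wrist","w5"); save("side","s5"); print(status.current_time_s())
E
python3 -c "
import cv2,numpy as np
a=cv2.imread('pics/w5.png');b=cv2.imread('pics/s5.png')
cv2.imwrite('pics/c5.png',np.hstack([cv2.resize(a,(400,300)),cv2.resize(b[230:410,210:450],(400,300))]))"
```

```text
True [ 0.61322735 -0.23097982  0.02865657] [-0.62427001  0.90899524  3.42593572]
20.7
```

View pics/c5.png

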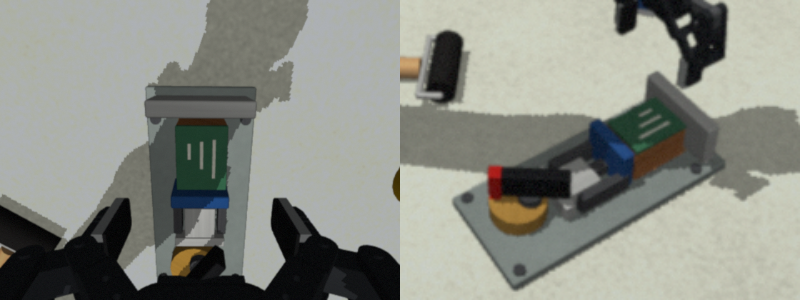

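The block stands flat on the pad, let go, between jaw and fence. Contact came at TCP z 0.0287, as expected. Next I'll look at the cam.

```bash
python3 - <<'E'
from h import *
d=np.pi/180
env.move_pose([.475,-.279,.20],rot(72*d))
im,p=save("wrist","w6"); print(status.current_time_s(), status.current_qpos().round(3), proj(p,[[.4748,-.2797,.074]]))
E
```

```text
22.6667 [ 1.108  0.7   -1.046  1.737  0.671  1.11   1.102] [[280.48991254 203.177016  ]]
```

View pics/w6.png

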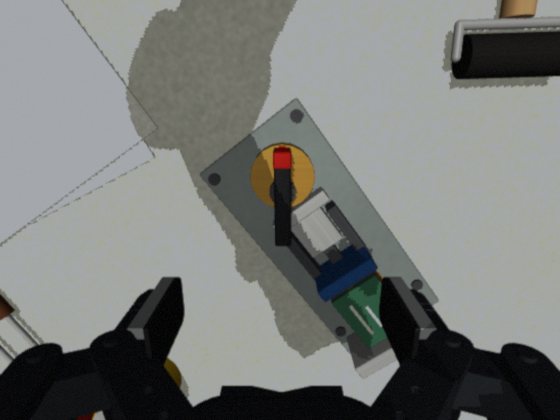

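```bash
python3 - <<'E'
from h import *
im=cv2.imread("pics/w6.png"); cv2.imwrite("pics/c6.png",cv2.resize(im[130:260,230:350],None,fx=4.5,fy=4.5,interpolation=cv2.INTER_CUBIC))
E
```

```text
(no output)
```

View pics/c6.png

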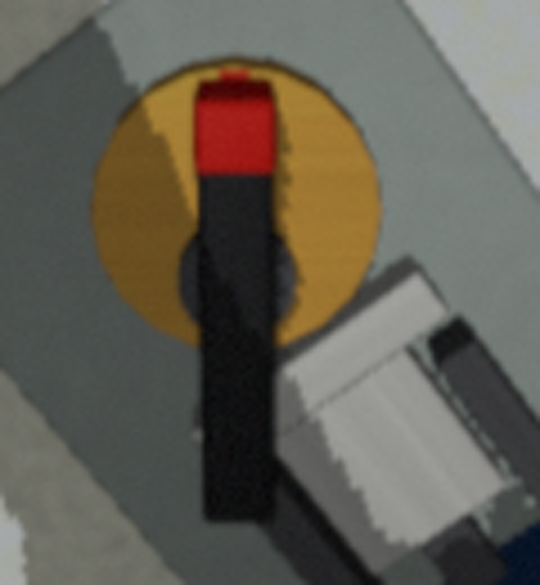

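```bash
python3 - <<'E'
from h import *
z=np.load("pics/w6.npz"); p=(z["K"],z["R"],z["t"])
f=lambda u,v:(230+(u+.5)/4.5-.5,130+(v+.5)/4.5-.5)
a=ray(p,f(236,99),.074); b=ray(p,f(240,519),.074); print(a,b,(a+b)/2,np.linalg.norm(a-b),np.degrees(np.arctan2(*(a-b)[1::-1])))
# clamp axis from base edges
l=[ray(p,q,.012) for q in [(295,98),(437,300),(200,173)]]; print(np.array(l).round(4)); v=l[1]-l[0]; print(np.degrees(np.arctan2(v[1],v[0])), np.linalg.norm(v)); v=l[0]-l[2]; print(np.degrees(np.arctan2(v[1],v[0])), np.linalg.norm(v))
E
```

```text
[ 0.43522491 -0.26551636  0.074     ] [ 0.51080113 -0.28922694  0.074     ] [ 0.47301302 -0.27737165  0.074     ] 0.07920831019500174 162.58175933025444
[[ 0.4006 -0.2417  0.012 ]
 [ 0.6527 -0.1548  0.012 ]
 [ 0.4384 -0.3511  0.012 ]]
19.0204522388967 0.26663408040975817
109.04980811421174 0.11574516155319807
```

```bash
python3 - <<'E'
from h import *
np.set_printoptions(precision=3,suppress=True)
d=np.pi/180
o=rot(72.6*d); X,Y=.4737,-.2783
env.move_pose([X,Y,.13],o)
print(env.move_straight([X,Y,.045],o,feed=.08,f_stop=6), status.current_eef_pos())
claw.grasp(60); print(status.current_width(), status.current_ft_force(), status.current_ft_torque(), status.current_qpos(), status.current_time_s())
im,p=save("wrist","w7")
E
```

```text
False [ 0.474 -0.278  0.046]
0.013314528958468222 [-0.217  2.164  1.737] [0.254 0.06  0.062] [ 1.008  0.882 -0.868  1.88   0.914  0.838  0.918] 24.9083
```

View pics/w7.png

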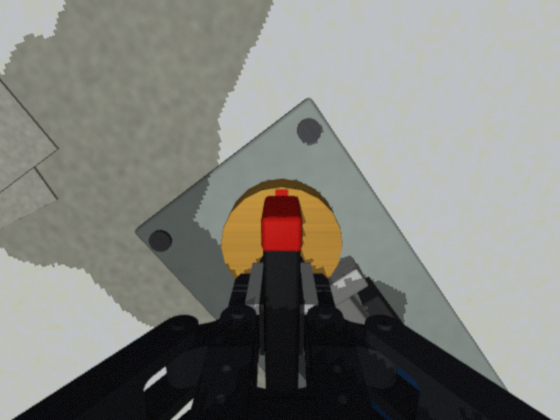

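The bar is gripped at 13.3 mm with low forces. I'll turn with joint 7 alone, trying a small step first.

```bash
python3 - <<'E'
from h import *
np.set_printoptions(precision=3,suppress=True)
def yaw():
    m=Ro.from_rotvec(status.current_tcp_rot()).as_matrix(); return np.degrees(np.arctan2(m[1,0],m[0,0])), m[2,2]
print(yaw())
q=np.array(status.current_qpos()); q0=q.copy()
for dq in (-.15,-.75,-1.35):
    q=q0.copy(); q[6]+=dq; env.movej(q)
    f=status.current_ft_force(); print(dq,yaw(),status.current_eef_pos(),f,status.current_ft_torque(),status.current_width(),status.current_time_s())
    if np.linalg.norm(f)>40: break
save("side","s8")
E
python3 -c "
import cv2,numpy as np
b=cv2.imread('pics/s8.png')
cv2.imwrite('pics/c8.png',cv2.resize(b[230:410,210:450],(720,540)))"
```

```text
(np.float64(72.6429242469623), np.float64(-0.9999997579963327))
-0.15 (np.float64(64.18845857034692), np.float64(-0.9999997463213675)) [ 0.474 -0.278  0.045] [0.021 1.053 0.665] [ 0.034  0.011 -0.089] 0.012824012461199033 25.225
-0.75 (np.float64(29.80101927713939), np.float64(-0.999999769627807)) [ 0.474 -0.278  0.045] [-0.097  0.095  1.241] [ 0.091  0.11  -0.062] 0.013174175842295232 25.85
-1.35 (np.float64(-4.596013120631324), np.float64(-0.999999761032551)) [ 0.474 -0.278  0.045] [-1.726  0.714  1.79 ] [ 0.089  0.194 -0.081] 0.013162177940089457 26.475
```

View pics/c8.png

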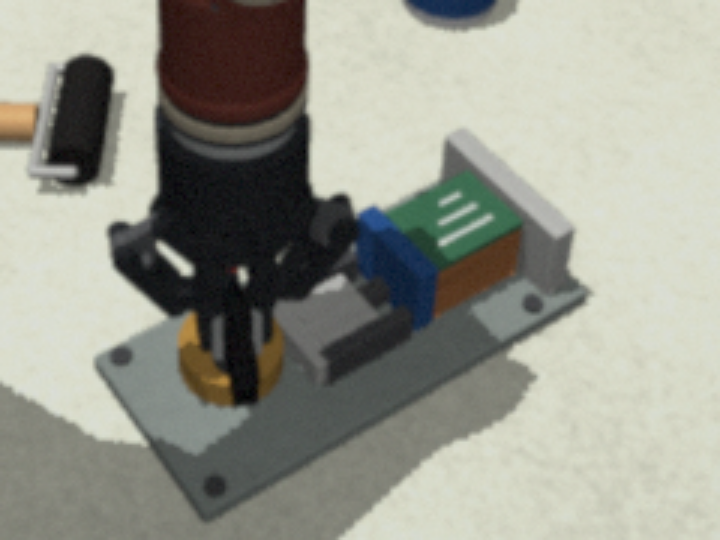

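The handle has followed and the red end is turning the clockwise way. The block still sits in place. I'll continue to the high point.

```bash
python3 - <<'E'
from h import *
np.set_printoptions(precision=3,suppress=True)
def yaw():
    m=Ro.from_rotvec(status.current_tcp_rot()).as_matrix(); return np.degrees(np.arctan2(m[1,0],m[0,0]))
q0=np.array(status.current_qpos())
for tgt in (-30,-50,-62,-70.7):
    q=q0.copy(); q[6]+=np.radians(tgt+4.6); env.movej(q)
    f=status.current_ft_force(); print(tgt,yaw(),status.current_eef_pos(),f,status.current_ft_torque(),status.current_width(),status.current_time_s())
    if np.linalg.norm(f)>45: break
save("side","s9"); save("wrist","w9")
E
python3 -c "
import cv2,numpy as np
a=cv2.imread('pics/w9.png');b=cv2.imread('pics/s9.png')
cv2.imwrite('pics/c9.png',np.hstack([cv2.resize(a,(400,300)),cv2.resize(b[230:410,210:450],(400,300))]))"
```

```text
-30 -29.888777866437042 [ 0.474 -0.278  0.045] [-1.643  0.803  1.484] [ 0.179  0.169 -0.063] 0.013156940513422487 27.025
-50 -49.85842189677763 [ 0.474 -0.278  0.045] [-0.819  0.488  1.496] [ 0.125  0.185 -0.084] 0.012861594835287591 27.45
-62 -61.83522480590372 [ 0.474 -0.278  0.045] [-0.942  1.021  2.034] [ 0.179  0.226 -0.313] 0.012822731401403806 27.7667
-70.7 -70.4998643312788 [ 0.474 -0.278  0.045] [-0.554  0.741  2.005] [ 0.203  0.162 -0.258] 0.012880768593955455 28.0417
```

View pics/c9.png

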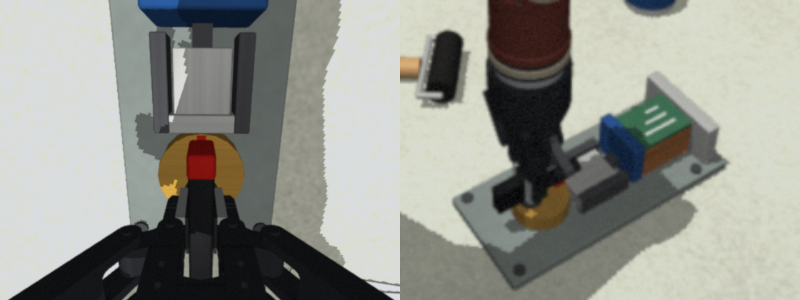

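The red tip points straight at the follower (wrist view, (202,165) against the follower at (202,125)). I'll release and inspect.

```bash
python3 - <<'E'
from h import *
e=status.current_eef_pos()
claw.ungrasp()
env.move_straight([e[0],e[1],.14],feed=.12)
env.move_pose([.475,-.279,.22],rot(-70.5*np.pi/180))
im,p=save("wrist","w10"); save("side","s10"); save("scene","sc10"); print(status.current_time_s())
E
python3 -c "
import cv2,numpy as np
b=cv2.imread('pics/s10.png')
cv2.imwrite('pics/c10.png',cv2.resize(b[230:410,210:450],(720,540)))"
```

```text
30.3417
```

View pics/w10.png

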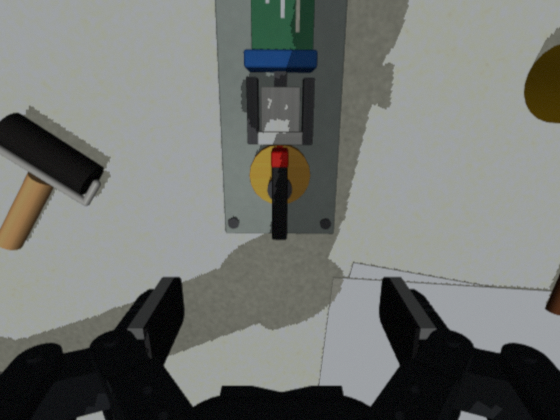

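View pics/c10.png

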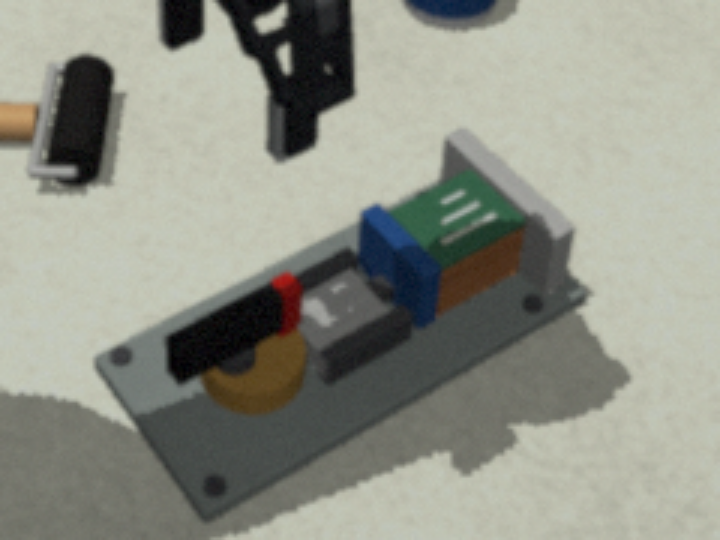

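View pics/sc10.png

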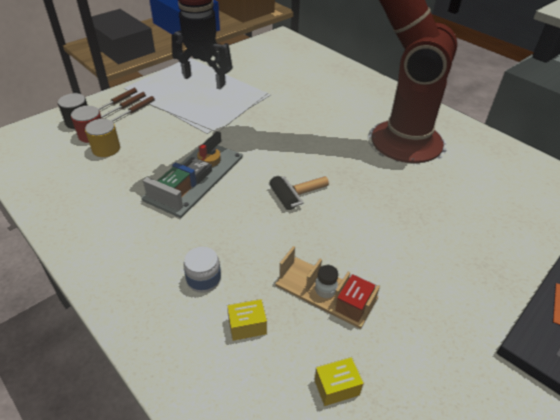

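The wrist view shows the red tip at (280,157) in line with the follower at (280,137). In the side view the jaw bears on the block and the block sits at the fence. The bystanders look unmoved. I'll measure the angle and take one last look at the fence side.

```bash
python3 - <<'E'
from h import *
env.move_pose([.60,-.235,.2],rot(-70.5*np.pi/180))
im,p=save("wrist","w11"); print(status.current_time_s())
cv2.imwrite("pics/c11.png",cv2.resize(im[110:290,200:360,::-1],None,fx=3.3,fy=3.3,interpolation=cv2.INTER_CUBIC))
a=cv2.imread("pics/w10.png"); cv2.imwrite("pics/c10b.png",cv2.resize(a[40:250,210:350],None,fx=2.8,fy=2.8,interpolation=cv2.INTER_CUBIC))
# bystanders
s0=cv2.imread("pics/scene0.png").astype(int); s1=cv2.imread("pics/sc10.png").astype(int); df=abs(s0-s1).max(2)
for n,(x,y,w,h) in dict(red=(335,275,45,45),pot=(312,262,28,38),tin=(182,248,40,42),brayer=(268,172,62,38)).items(): print(n,(df[y:y+h,x:x+w]>40).mean().round(3))
E
```

```text
30.9917
red 0.0
pot 0.02
tin 0.0
brayer 0.0
```

View pics/c11.png

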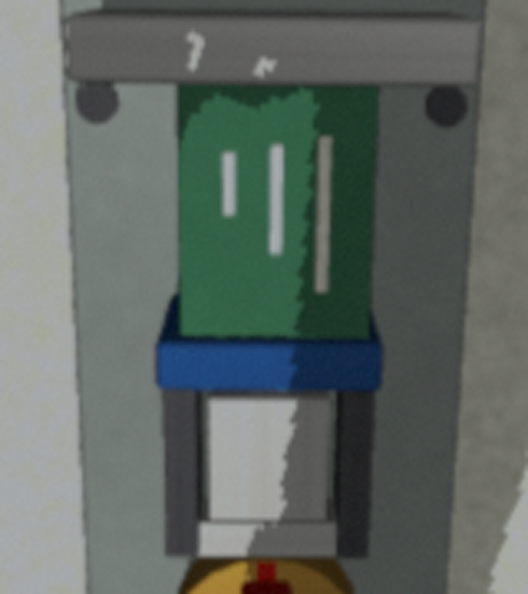

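View pics/c10b.png

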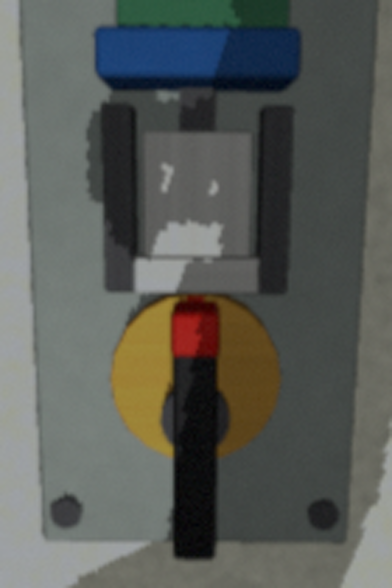

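```bash
python3 - <<'E'
from h import *
z=np.load("pics/w10.npz"); p=(z["K"],z["R"],z["t"])
f=lambda u,v:(210+(u+.5)/2.8-.5,40+(v+.5)/2.8-.5)
an=lambda a,b:np.degrees(np.arctan2(*(b-a)[1::-1]))
h=[ray(p,f(*q),.074) for q in [(194,557),(195,314)]]; print("handle",an(*h),np.linalg.norm(h[0]-h[1]))
for e in [((45,541),(20,0)),((347,541),(385,0))]:
    l=[ray(p,f(*q),.012) for q in e]; print("base edge",an(*l))
l=[ray(p,f(*q),.012) for q in ((347,541),(45,541))]; print("base end-90",an(*l)-90)
z=np.load("pics/w11.npz"); p=(z["K"],z["R"],z["t"])
f=lambda u,v:(200+(u+.5)/3.3-.5,110+(v+.5)/3.3-.5)
for e in [((180,335),(178,85)),((371,335),(379,85))]:
    l=[ray(p,f(*q),.058) for q in e]; print("block edge",an(*l),np.linalg.norm(l[0]-l[1]))
l=[ray(p,f(*q),.064) for q in ((478,80),(70,84))]; print("fence-90",an(*l)-90)
a=ray(p,f(274,338),.058);b=ray(p,f(274,81),.064); print("jaw-block edge to fence face", np.linalg.norm((a-b)[:2]))
E
```

```text
handle 19.171554632745803 0.07871588557076968
base edge 19.097048565662536
base edge 18.473181585503806
base end-90 19.474320361177007
block edge 18.612962603659046 0.06461954267084563
block edge 19.463021761580176 0.06460164025265107
fence-90 20.146084816781254
jaw-block edge to fence face 0.06694162757324928
```

The handle is within about 1° of the clamp's axis. The block is square to about 1° and spans jaw to fence: 66.9 mm measured for a 66 mm block. I'm handing the job in.

```bash
python3 - <<'E'
from h import *
print(status.current_time_s(), status.current_joint_velocities().round(4)); sign_off()
E
```

```text
30.9917 [ 0.0282 -0.0175  0.0028  0.0035 -0.0003 -0.0019  0.002 ]
the job is handed in; nothing more can be done
```

The green block is clamped in the cam clamp, and I handed the job in at about 31 s of the 72 s allowed. The sign-off reported no verdict.

**What I did:**
- I took the block from the rack by its x faces, set it on the bench, and took it again by its y faces.
- I set it on the cork pad and let go; it touched down at the expected height.
- I gripped the cam's bar and turned it about 143° clockwise with the last joint alone, then let go and moved clear.

**Last checks, from the camera pictures:**
- **Cam:** the handle points at 19.2°. My readings of the clamp's axis run from 18.5° to 20.1°, so the high point is within about 1° of straight at the follower.
- **Block:** its edges read 18.6° and 19.5°, so it is square to about 1.5°. The distance from the jaw side of the block to the fence face measured 66.9 mm for a 66 mm block, so it is against the fence within my measuring error.
- **Bystanders:** the red block, tin and brayer showed no difference between the before and after pictures. The area around the pot changed by 2%; I put that down to the green block having left the bay next to it.

**Not measured:** the interface gives no reading of the follower's travel or the jaw spring, so I judged those only from the pictures. Two readings of the handle's centre differed by about 3 mm, so I gripped between them, and the forces stayed low (2–3 N).

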